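# Line up the studio camera on the red microphone

### The arm

A 6-joint arm with a two-finger parallel gripper is mounted at the origin on the work surface. World frame = base frame: x ahead of the robot, y to its left, z up, the work surface at z = 0. Lengths are in mm, angles in rad, forces in N, time in s.
With the tool pointing down it reaches from about 300 to 775 mm from the base axis. Payload 14.6 kg.
Tool frame: the origin (TCP) lies between the finger pads; the fingertips stand 19 mm ahead of it and the grasp point (between the pads) is the TCP; z points along the fingers, y is the line along which they close (so a half turn about z gives the same grasp; the last joint's range is limited). The gripper opens to 94 mm and grips with 3 to 60 N. Pads are 16 mm wide; open, the fingers measure 119 mm over their backs; the gripper's body (75 mm by 177 mm) begins 78 mm behind the grasp point.
Start: joints at [1.108, 0.3, 1.521, -0, 1.321, -0.067], TCP at [212.047, 507.47, 224.446] pointing down, gripper open.
Joint ranges: [-3.03, 3.03], [-0.79, 2.21], [0.23, 2.52], [-1.04, 4.18], [0, 3.07], [-2.55, 2.55]. Speed limits (rad/s): [2.22, 2.22, 2.57, 3.14, 3.14, 3.14].

### API

Orientations are given as [roll, pitch, yaw] about the fixed x, y, z axes, in that order (R = Rz(yaw) Ry(pitch) Rx(roll)).
In Python, from cell import monitor, imaging, job, find_in, trace gives the robot as it stands. The module is installed in compiled form; this text tells all that it offers.
- The arm moves only by the tool arm_command, never from a script. Its argument "steps" is a list of rows, each a list of 5 numbers: the opening, from 0 (shut) to 1 (fully open), then the shift along the tool's x, y, z in mm, then the turn about the tool's z in degrees. In form: [[gripper, dx, dy, dz, turn], ...]. A call has 1 to 20 rows; each row is the pose to reach, as a shift and turn from the pose commanded when the call began, along the tool's axes at that moment; what a row does not reach only later rows make up. A row lasts 1/8 s, in which the tool goes at most 62.5 mm and 10.7 degrees, less where a joint would pass 70% of its speed; a pose out of reach is approached as far as the arm can. A call with a gripper value outside its range is refused whole. The fingers move at their own pace and stop on an object; "force" is the grip in N (left out, the last holds). Time passes only in rows, so rows that repeat a pose let the fingers close. It gives the time, the measured TCP pose, the force, the opening and the grip force at its end, in the units of the state.
- monitor.read_state(): the state, without advancing time (a new reading comes with each control period).
- imaging.camera(name): name is "side" or "top"; returns a dict with "img" (384x512x3 uint8, red, green, blue), "mtx" (3x3 intrinsics, pixels), "view" (4x4, takes a point from world to camera coordinates). Camera axes: x right, y down, z forward; pixel columns grow to the right and rows downward; lengths in mm; the calibration is good to about 2 mm. A picture is of the moment at which its call begins. There is no depth.
- job.sign_off(): hands the job in; it is judged then, once.
Trained networks look in a picture, given as the dict that the camera call returned (one of the last four; its "shot" number tells which), for a name from the list of things; names that differ only in an ending like _2 or _b are one class to them, and where a whole thing is asked for, a point or a joint stands for the part that bears it (a point fixed in the world has none). Each returns a list of dicts, best first, with "p" (0 to 1); they miss things now and then, are a little off and sometimes report something else, mostly with a low value. They report only what shows in the picture. A call takes as long as a camera call. They do not tell look-alikes from the thing itself.
- find_in(picture, target): "rect" ([centre column, centre row, width, height] in pixels, round what is visible of it).
- trace(picture, target): "region" (384x512 bool, what is visible of it) and "rect" ([centre column, centre row, width, height] in pixels, round what is visible of it).
The state is a dict: "clock": time; "joints": joint angles; "qd": joint speeds; "effort": joint torques, N m; "eef_pos": TCP position; "eef_rot": TCP orientation; "wrist_force": force on the tool from outside, world axes, zero at the start; "moment": the same for the moment, N m; "finger_gap": finger opening in mm; "finger_force": force on a finger pad.
Only numpy, scipy, OpenCV 4.12 (cv2) and the standard library are available. Lean on these libraries where they do the work, as an engineer would, in place of code of your own. Each camera call takes 0.05 s, during which the arm holds its last target. There are 200 camera calls.

### The job

Line up the camera for the presenter at the red microphone: its lens should point at the middle of the red foam ball, both side to side and up and down (it now looks down at the desk between the two microphones). Move it only by its pan bar, pushing that gently with a fingertip, sideways to pan and down from on top to raise the lens; do not grip the bar or touch the camera. Leave the tripod standing where it is and everything else on the desk undisturbed, and finish with your hand clear.

Things in the scene. Friction and masses are not known exactly. Their poses are not given: they have to be found in the camera images.
- lens (a point): centre of the front of the lens (black ring, 55 mm across). x points out along the line of sight, y to the camera's left, z to its top. The line of sight is in the upright plane of the pan axis and passes 58 mm above the pivot (along this z); the lens front is 110 mm ahead of the pivot. The lens is to point at the red foam ball
- pivot (a point): point of the fluid head where the upright pan axis and the level tilt axis cross, 152 mm above the desk; it turns with the camera, so its axes are those of lens
- pan (a joint): pan of the head on the tripod, rad: 0 with the camera facing over the tripod's front leg, growing as the lens turns to its left (anticlockwise from above), range -1.6 to 1.6. Oil drag of about 0.28 N m: it moves when pushed and stays where it is left
- tilt (a joint): tilt of the head, rad: 0 level, negative with the lens looking down, range -0.75 to 0.55. Drag of about 0.34 N m: it stays where it is left. Pressing the handle down raises the lens
- handle: pan bar. Its rubber handle is a black round rod 24 mm thick, 114 mm long, with a red collar; a 14 mm steel rod joins it to the head. Origin at the middle of the rubber handle, x along the bar towards the head, z up across it. In the camera's axes its middle is 174 mm behind, 40 mm right of and 35 mm below the pivot, and the bar slopes down to the rear by 0.20 rad; all fixed to the camera
- handle_left: left flank of the pan bar: grey pad let into the rubber handle, 84 x 12 mm, its face 14 mm from the handle's centre line, and the flat of the steel rod; origin at the middle of the rubber handle
- handle_right: right flank of the pan bar, likewise
- camera: black camcorder 110 x 56 x 60 mm, lens barrel ahead, battery behind, open side screen on its left reaching out 106 mm; not to be touched. Origin at the middle of its underside, x along the line of sight, z up. Its top is 91 mm above the pivot, the back of its battery 65 mm behind it
- tripod_base (a point): point on the desk under the middle of the tripod, x over the front leg. Table tripod, three legs with rubber feet 134 mm out, loose on the desk; with head and camera it weighs about 2.4 kg and a hard press on the handle (over about 15 N) can tip it
- red_mic_head (a point): centre of the red foam ball, 64 mm across, 188 mm above the desk, on the red microphone
- red_mic: desk microphone with a red foam ball: round weighted base 112 mm wide, thin stem, loose, about 0.9 kg; origin at the centre of its underside, z up
- blue_mic: desk microphone with a blue foam ball: round weighted base 112 mm wide, thin stem, otherwise like the red one, loose, about 0.9 kg; origin at the centre of its underside, z up
- mug: blue mug, 82 mm wide, 92 mm high, handle on its +y side; origin at the centre of its underside
- tape: roll of black tape lying flat, 104 mm across, 48 mm high; origin at the centre of its underside
- battery: spare camera battery, grey with a yellow label, 70 x 40 x 20 mm; origin at the centre of its underside
- lens_cap: black lens cap, 58 mm across, 10 mm high; origin at the centre of its underside
- mic_carton: small carton, 175 x 75 x 60 mm; origin at the centre of its underside
- screwdriver: screwdriver about 170 mm long lying on the desk; origin near its middle
Things that resemble listed ones, but are neither listed nor needed, are in the scene too. Several things look just like the lens_cap: the one meant starts farthest to the robot's right. Several things have the shape of the tape; the one meant has the colours described above.

How it is judged (in metres and radians):
At the end, for the whole second after the job is handed in: the camera is at rest and its line of sight passes within 18 mm of the centre of the red foam ball sideways and within 18 mm up and down; the tripod stands within 20 mm of where it stood, and the microphones and the other loose things are upright and within 20 mm of where they were (y of red_mic_head in the frame of lens between -0.018 and 0.018 m and z of red_mic_head in the frame of lens between -0.018 and 0.018 m and x of red_mic_head in the frame of lens above 0.05 m and velocity of joint pan between -0.03 and 0.03 rad/s and velocity of joint tilt between -0.03 and 0.03 rad/s and distance of each of tripod_base, blue_mic, red_mic, mug, tape, battery, lens_cap, mic_carton, screwdriver from where it was at the start of the episode below 0.02 m and angle between tripod_base's own z axis and vertical below 0.03 rad and angle between each of blue_mic, red_mic, mug, tape, battery, lens_cap, mic_carton's own z axis and vertical below 0.1 rad); the robot touches nothing.
It fails at once if the tripod is lifted, tipped or shifted by more than 20 mm (distance of tripod_base from where it was at the start of the episode above 0.02 m or height (world z) of tripod_base above 0.008 m or angle between tripod_base's own z axis and vertical above 0.08 rad).
It fails at once if the pan bar is gripped: pressed on its left and right sides at once (contact force between the fingers and handle_left above 0.5 N and contact force between the fingers and handle_right above 0.5 N).
It fails at once if the pan bar is pushed harder than 15 N, or with anything but the fingers (contact force between the fingers and handle above 15 N or contact force between the arm and handle above 1 N).
It fails at once if the camera itself is touched (contact force between any of the fingers, the arm and camera above 0.5 N).
It fails at once if a microphone or another loose thing is lifted or moved by more than 20 mm (distance of any of blue_mic, red_mic, mug, tape, battery, lens_cap, mic_carton, screwdriver from where it was at the start of the episode above 0.02 m).
It also fails if it takes over 61 s, if anything falls off the work surface, if the arm or the gripper's body presses on something with over 40 N, if the wrist force passes 120 N, or if a joint passes its speed limit or range.

## Working session

There is one attempt and no reset: what is moved stays moved. The work goes in short steps, Python scripts to look and compute and a tool call to move; the robot and the scene stay as the last step left them, time stands still between calls to the robot, and variables do not carry over. Pictures are saved under pics/ and viewed, at most 10 in all, crops included, and the job is handed in when it is done.

Besides the shell and the picture viewer there is one more tool, called as name([rows], argument=value, ...), one row to a line, values as JSON. arm_command: Moves the arm, as the interface text tells. Its arguments: {"type":"object","properties":{"steps":{"type":"array","items":{"type":"array","items":{"type":"number"}}},"force":{"type":"number"}},"required":["steps"]}

```bash
mkdir -p pics
cat > h.py <<'E'
import numpy as np, cv2
from cell import monitor, imaging, job, find_in, trace
def shots(): return {n: imaging.camera(n) for n in ("side","top")}
def save(d,name,crop=None,s=1):
    im=d["img"][:,:,::-1]
    if crop: x0,y0,x1,y1=crop; im=im[y0:y1,x0:x1]
    cv2.imwrite("pics/"+name,cv2.resize(im,None,fx=s,fy=s,interpolation=cv2.INTER_CUBIC))
def P(d): return d["mtx"]@d["view"][:3]
def proj(d,X):
    X=np.atleast_2d(X); p=np.c_[X,np.ones(len(X))]@P(d).T; return p[:,:2]/p[:,2:]
def ray(d,uv):
    R=d["view"][:3,:3];t=d["view"][:3,3]; return -R.T@t, R.T@np.linalg.solve(d["mtx"],[*uv,1])
def onz(d,uv,z):
    c,r=ray(d,uv); return c+r*(z-c[2])/r[2]
E
cat > a.py <<'E'
from h import *
np.set_printoptions(precision=1,suppress=True)
S=shots()
for n,d in S.items():
    print(n,"cam at",ray(d,(256,192))[0], "axis", ray(d,(256,192))[1]); save(d,n+"0.png",s=1.5)
    for t in ["red_mic_head","lens","handle","camera","tripod_base","red_mic","pivot"]:
        print(n,t,[(np.round(r["rect"],1).tolist(),round(r["p"],2)) for r in find_in(d,t)[:3]])
print(monitor.read_state())
E
python3 a.py
```

```text
side cam at [ 201.1 -791.4  934.3] axis [ 0.3  0.7 -0.7]
side red_mic_head [([345.2, 252.6, 37.5, 70.9], 0.74), ([251.2, 181.4, 105.2, 66.3], 0.24)]
side lens [([278.9, 166.5, 54.1, 40.2], 0.87), ([249.8, 180.4, 104.3, 67.7], 0.67), ([226.0, 151.3, 47.0, 32.8], 0.18)]
side handle [([229.8, 204.1, 70.3, 17.2], 0.75), ([249.4, 181.2, 100.2, 61.5], 0.6)]
side camera [([277.6, 167.3, 52.3, 32.5], 0.6)]
side tripod_base [([273.2, 142.6, 20.4, 33.3], 0.66), ([251.5, 200.7, 106.7, 106.8], 0.56)]
side red_mic [([344.9, 250.6, 43.5, 67.4], 0.55)]
side pivot [([251.8, 179.6, 108.5, 63.1], 0.83), ([206.4, 230.2, 23.1, 22.3], 0.31)]
top cam at [ 377.9   28.9 1252.4] axis [ 0.2  0.  -1. ]
top red_mic_head [([353.9, 141.4, 42.2, 41.5], 0.82), ([257.7, 193.4, 69.8, 131.8], 0.44)]
top lens [([248.2, 155.8, 54.1, 61.4], 0.81), ([252.3, 243.7, 23.4, 17.7], 0.24)]
top handle [([283.6, 218.5, 14.2, 82.8], 0.58), ([383.7, 172.8, 35.2, 36.3], 0.19)]
top camera [([249.2, 158.4, 53.9, 58.5], 0.68)]
top tripod_base [([266.0, 191.4, 78.4, 129.5], 0.86)]
top red_mic [([353.4, 138.0, 43.9, 49.4], 0.65)]
top pivot [([257.8, 192.8, 67.3, 131.5], 0.87)]
{'clock': 0.8, 'joints': array([ 1.1,  0.3,  1.5, -0. ,  1.3, -0.1]), 'qd': array([-0., -0.,  0., -0., -0., -0.]), 'effort': array([  0. , -53.2, -35.3,   0.1,   0. ,  -0. ]), 'eef_pos': array([212. , 507.5, 224.4]), 'eef_rot': array([-3.1,  0. ,  2.7]), 'wrist_force': array([-0.2,  0.5,  0.1]), 'moment': array([-0.,  0.,  0.]), 'finger_force': 0.0, 'finger_gap': 93.95114933597877}
```

View pics/side0.png

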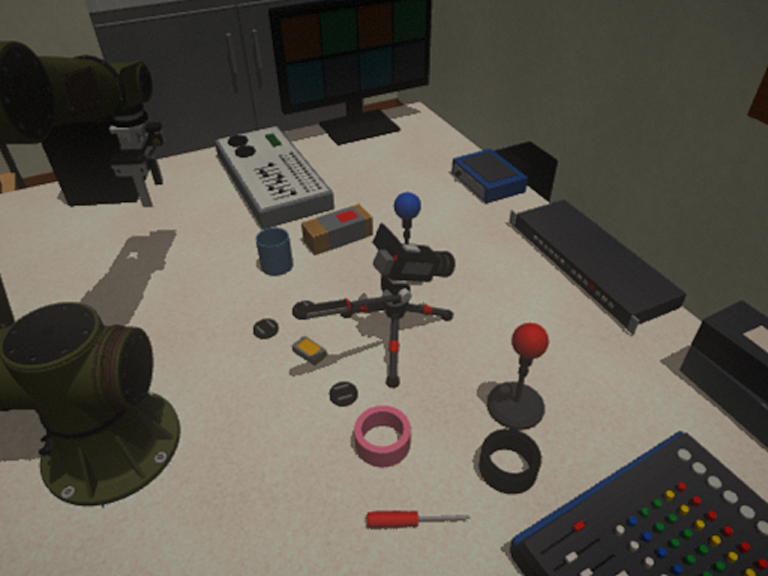

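View pics/top0.png

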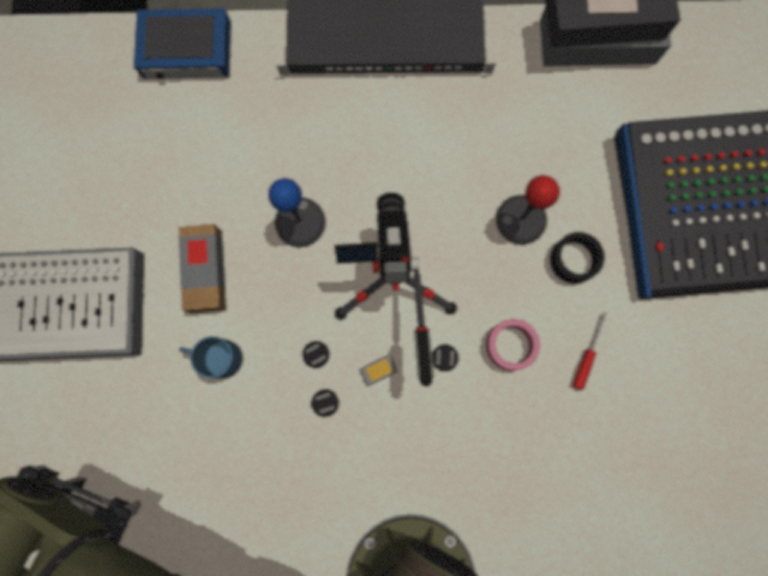

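The side view shows the camcorder at about (415,263), the red ball at (530,341) and the handle end at (305,310). The top view shows the handle at (424,357), the red ball at (543,192) and the lens at (390,203), all in 1.5x pixels. Next I fit the camera model.

```bash
cat >> h.py <<'E'
from scipy.optimize import least_squares
def tri(ds,uvs):
    A=[];b=[]
    for d,uv in zip(ds,uvs):
        c,r=ray(d,uv); r=r/np.linalg.norm(r); M=np.eye(3)-np.outer(r,r); A.append(M); b.append(M@c)
    return np.linalg.lstsq(np.vstack(A),np.hstack(b),rcond=None)[0]
def cam2w(q,p):
    x,y,h,t=q; ch,sh,ct,st=np.cos(h),np.sin(h),np.cos(t),np.sin(t)
    p=np.atleast_2d(p); a=p[:,0]*ct-p[:,2]*st; c=p[:,0]*st+p[:,2]*ct; b=p[:,1]   # t>0 raises the lens
    return np.c_[x+a*ch-b*sh, y+a*sh+b*ch, 152+c]
HM=np.array([-174,-40,-35.]); HD=np.array([np.cos(.2),0,np.sin(.2)])
def redball(d):
    h=cv2.cvtColor(d["img"],cv2.COLOR_RGB2HSV); m=(((h[...,0]<8)|(h[...,0]>172))&(h[...,1]>150)&(h[...,2]>90)).astype(np.uint8)
    n,l,s,c=cv2.connectedComponentsWithStats(m); 
    return [(s[i].tolist(),c[i].round(1).tolist()) for i in np.argsort(-s[:,4]) if i and s[i,4]>40][:5]
E
cat > b.py <<'E'
from h import *
np.set_printoptions(precision=1,suppress=True)
S=shots()
for n,d in S.items():
    print(n,redball(d))
    for t in ["handle","lens","red_mic_head","mug"]:
        for r in trace(d,t)[:2]:
            m=r["region"].astype(np.uint8); ys,xs=np.nonzero(m); pts=np.c_[xs,ys].astype(float); c=pts.mean(0)
            u=np.linalg.svd(pts-c,full_matrices=False)[2][0]; s=(pts-c)@u
            print(n,t,round(r["p"],2),r["rect"],"ends",c+u*s.min(),c+u*s.max(),len(s))
save(S["side"],"s1.png",(190,120,320,270),4); save(S["top"],"t1.png",(200,110,330,270),3.7)
E
python3 b.py
```

```text
side [([344, 216, 21, 20, 327], [354.2, 225.0]), ([245, 341, 34, 10, 316], [261.1, 345.5]), ([224, 141, 15, 7, 69], [230.7, 143.8])]
side handle 0.72 [231.8, 203.0, 71.3, 16.2] ends [267.2 197.1] [196.9 208.3] 549
side handle 0.54 [250.2, 181.4, 100.4, 63.8] ends [198.7 211.5] [298.9 163.4] 1970
side lens 0.88 [277.3, 168.1, 56.4, 42.8] ends [246.5 164.2] [302.4 180.9] 1366
side red_mic_head 0.6 [344.3, 251.0, 37.8, 73.6] ends [355.1 215. ] [340.5 284.9] 1521
side mug 0.81 [184.6, 167.8, 26.2, 34.1] ends [178.9 151.5] [186.5 182.6] 662
top [([352, 118, 20, 20, 300], [361.8, 127.0]), ([126, 160, 12, 16, 165], [131.2, 167.7]), ([383, 234, 13, 25, 156], [389.0, 246.2])]
top handle 0.96 [284.7, 220.4, 9.2, 78.5] ends [277.4 180. ] [284.3 256.2] 583
top handle 0.73 [385.4, 172.3, 36.0, 36.3] ends [368.7 180.4] [400.6 162.3] 688
top lens 0.96 [247.2, 158.1, 51.9, 56.1] ends [269.8 130.6] [245.3 183.9] 1562
top red_mic_head 0.73 [353.0, 141.2, 45.0, 43.7] ends [369.1 118.9] [336.8 159. ] 1276
top red_mic_head 0.24 [382.9, 172.6, 34.4, 33.1] ends [366.4 174.7] [402.7 166.6] 680
top mug 0.6 [144.3, 238.5, 45.6, 32.8] ends [120.6 235.2] [162.8 240.1] 876
```

View pics/s1.png

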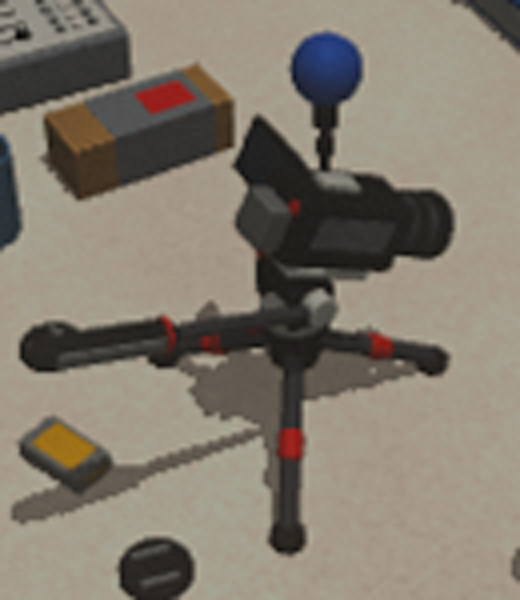

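View pics/t1.png

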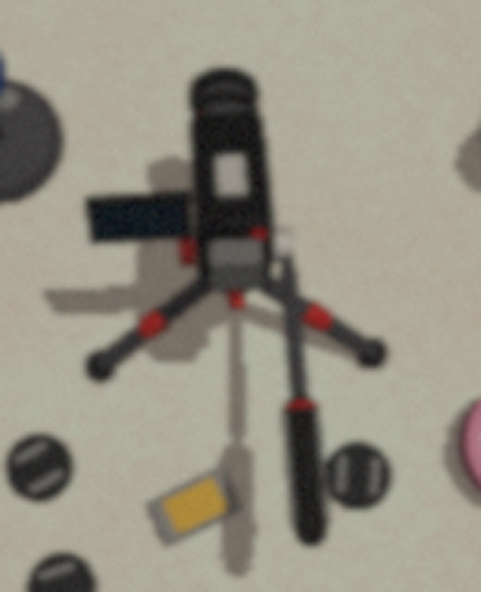

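```bash
cat > c.py <<'E'
from h import *
np.set_printoptions(precision=2,suppress=True)
S=shots(); s,t=S["side"],S["top"]
O=lambda d,x,y:(np.array([x,y])/(4 if d is s else 3.7)+((190,120) if d is s else (200,110))-.5)
obs=[(s,HM+57*HD,O(s,168,338)),(t,HM+57*HD,O(t,301,405)),(s,HM-57*HD,O(s,48,348)),(t,HM-57*HD,O(t,310,535)),
     (s,[110,0,58],O(s,437,225)),(t,[110,0,58],O(t,222,80))]
feet=[(t,120,O(t,100,366)),(t,-120,O(t,371,351)),(s,-120,O(s,288,537)),(s,0,O(s,433,360)),(s,120,O(s,163,351))]
def res(q):
    r=[proj(d,cam2w(q[:4],p))[0]-uv for d,p,uv in obs]
    for d,a,uv in feet:
        a=q[4]+np.radians(a); r.append(proj(d,[q[0]+130*np.cos(a),q[1]+130*np.sin(a),9])[0]-uv)
    return np.hstack(r)
f=least_squares(res,[480,0,0,-.2,0],loss="soft_l1"); print(f.x); print(res(f.x).reshape(-1,2))
B=tri([s,t],[redball(s)[0][1],redball(t)[0][1]]); print("ball",B)
q=f.x[:4]; B[2]=(B[2]+188)/2
def err(a):
    h,tt=a; dx,dy=B[0]-q[0],B[1]-q[1]; x=dx*np.cos(h)+dy*np.sin(h); y=-dx*np.sin(h)+dy*np.cos(h); z=B[2]-152
    return [y,-x*np.sin(tt)+z*np.cos(tt)-58]
g=least_squares(err,[np.arctan2(B[1]-q[1],B[0]-q[0]),-.1]).x; print("target heading,tilt",g,"delta",g-q[2:])
for h,tt in [(q[2],q[3]),(g[0],q[3]),g]:
    print(cam2w([q[0],q[1],h,tt],[HM+57*HD,HM,HM-57*HD]).round(0).tolist())
print("mug",onz(t,(144,238),92),"cap",onz(t,(296.5,238),10))
st=monitor.read_state(); print(st["eef_pos"],st["eef_rot"])
E
python3 c.py
```

```text
[607.13  17.7    0.04  -0.46   0.02]
[[ 3.11 -1.75]
 [-0.69 -4.13]
 [-3.95  1.13]
 [ 0.43  1.99]
 [-1.12  0.76]
 [ 0.4   2.19]
 [ 1.05 -1.57]
 [-0.86 -0.54]
 [ 0.2  -1.52]
 [-0.93  0.09]
 [ 1.49  0.39]]
ball [ 732.05 -260.69  196.23]
target heading,tilt [-1.15 -0.06] delta [-1.19  0.4 ]
[[492.0, -27.0, 183.0], [437.0, -29.0, 197.0], [382.0, -31.0, 212.0]]
[[523.0, 108.0, 183.0], [500.0, 158.0, 197.0], [478.0, 208.0, 212.0]]
[[522.0, 110.0, 135.0], [499.0, 162.0, 127.0], [476.0, 213.0, 119.0]]
mug [443.23 365.45  92.  ] cap [437.5 -84.5  10. ]
[212.03 507.47 224.43] [-3.14 -0.    2.75]
```

```bash
cat >> h.py <<'E'
def rel(*W):
    st=monitor.read_state(); p=np.array(st["eef_pos"]); y=st["eef_rot"][2]
    R=np.array([[np.cos(y),np.sin(y),0],[np.sin(y),-np.cos(y),0],[0,0,-1]])
    print("at",p.round(1),"yaw",round(y,3),"F",np.round(st["wrist_force"],1),"t",round(st["clock"],2))
    for w in W: print(w,"->",(R.T@(np.array(w[:3])-p)).round(0),round(-np.degrees((w[3]-y+np.pi)%(2*np.pi)-np.pi),1))
E
python3 -c "
from h import *
rel((250,440,310,2.75),(437,-95,310,3.18),(437,-95,202,3.18))
for n,d in shots().items():
  h=cv2.cvtColor(d['img'],cv2.COLOR_RGB2HSV); m=(((h[...,0]<10)|(h[...,0]>170))&(h[...,1]>120)&(h[...,2]>40)).astype(np.uint8)
  k,l,s,c=cv2.connectedComponentsWithStats(m); print(n,[(s[i].tolist(),c[i].tolist()) for i in range(1,k) if s[i,4]>100 and 330<c[i][0]<375])
"
```

```text
at [212.  507.5 224.4] yaw 2.746 F [-0.1 -0.5 -0.9] t 1.4
(250, 440, 310, 2.75) -> [-61. -48. -86.] -0.2
(437, -95, 310, 3.18) -> [-440. -469.  -86.] -24.9
(437, -95, 202, 3.18) -> [-440. -469.   22.] -24.9
side [([342, 215, 24, 24, 439], [353.14350797266513, 226.75626423690204])]
top [([351, 117, 22, 22, 364], [361.18956043956047, 127.83241758241758])]
```

arm_command([
  [0,-20,-15,-50,0],
  [0,-60,-48,-86,0],
  [0,-100,-90,-86,0],
  [0,-140,-135,-86,-4],
  [0,-180,-180,-86,-8],
  [0,-220,-225,-86,-12],
  [0,-260,-270,-86,-16],
  [0,-300,-315,-86,-20],
  [0,-340,-360,-86,-25],
  [0,-380,-405,-86,-25],
  [0,-420,-445,-86,-25],
  [0,-440,-469,-86,-25],
  [0,-440,-469,-86,-25],
  [0,-440,-469,-60,-25],
  [0,-440,-469,-20,-25],
  [0,-440,-469,22,-25],
  [0,-440,-469,22,-25],
  [0,-440,-469,22,-25],
  [0,-440,-469,22,-25],
])

```text
clock: 3.88
eef_pos: [437.8, -94.9, 204.1]
eef_rot: [-3.141, 0.003, -3.101]
wrist_force: [-0.3, -0.4, 0.4]
finger_gap: 0.3
finger_force: 0.0
```

```bash
cat > d.py <<'E'
from h import *
import sys
S=shots(); k=sys.argv[1]
a=cv2.resize(S["side"]["img"][110:270,190:390],None,fx=2,fy=2.0,interpolation=2); b=cv2.resize(S["top"]["img"][100:280,140:390],None,fx=2,fy=2,interpolation=2)
h=max(len(a),len(b)); f=lambda i:cv2.copyMakeBorder(i,0,h-len(i),0,0,0)
cv2.imwrite(f"pics/{k}.png",np.hstack([f(a),f(b)])[:,:,::-1][:,:800])
rel((437,-60,202,3.18))
E
sed -i 's/140:390/190:390/' d.py; python3 d.py d1
python3 -c "
from h import *
S=shots(); print(tri([S['side'],S['top']],[(353.3,226.6),(361.3,127.9)]))"
```

```text
at [437.6 -94.9 203.5] yaw -3.101 F [-0.1 -0.2  0.7] t 3.98
(437, -60, 202, 3.18) -> [-1. 35.  2.] 0.1
[ 730.9694791  -260.52719611  190.34855304]
```

View pics/d1.png

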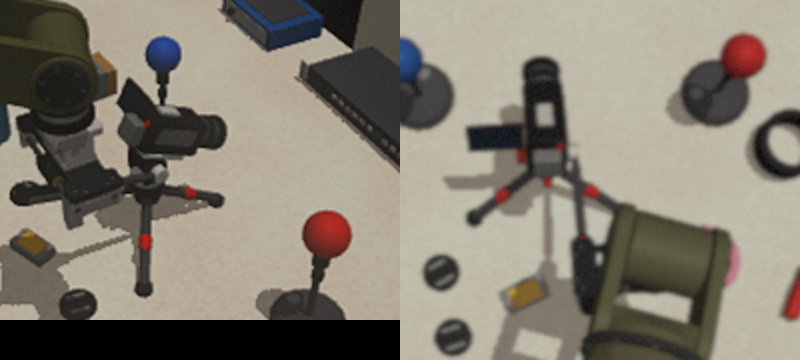

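```bash
cat >> h.py <<'E'
PV=np.array([607,17.7])
def arc(hs,c=(-170,-66.5),z=203):
    W=[]
    for h in hs:
        p=PV+np.array([[np.cos(h),-np.sin(h)],[np.sin(h),np.cos(h)]])@np.array(c); W.append((round(p[0],1),round(p[1],1),z,h+np.pi))
    rel(*W)
E
python3 -c "
from h import *
arc([.04],(-170,-75)); arc(np.linspace(.04,-.52,15))"
```

```text
at [437.4 -94.9 203.1] yaw -3.101 F [ 0.1 -0.6  0.8] t 4.08
(np.float64(440.1), np.float64(-64.0), 203, 3.181592653589793) -> [-4. 31.  0.] 0.0
at [437.4 -94.9 203.1] yaw -3.101 F [ 0.1 -0.6  0.8] t 4.08
(np.float64(439.8), np.float64(-55.5), 203, np.float64(3.181592653589793)) -> [-4. 39.  0.] 0.0
(np.float64(437.0), np.float64(-48.8), 203, np.float64(3.141592653589793)) -> [-1. 46.  0.] 2.3
(np.float64(434.5), np.float64(-41.9), 203, np.float64(3.101592653589793)) -> [ 1. 53.  0.] 4.6
(np.float64(432.2), np.float64(-35.0), 203, np.float64(3.061592653589793)) -> [ 3. 60.  0.] 6.9
(np.float64(430.3), np.float64(-28.0), 203, np.float64(3.021592653589793)) -> [ 4. 67.  0.] 9.2
(np.float64(428.6), np.float64(-20.9), 203, np.float64(2.981592653589793)) -> [ 6. 74.  0.] 11.5
(np.float64(427.2), np.float64(-13.7), 203, np.float64(2.941592653589793)) -> [ 7. 82.  0.] 13.8
(np.float64(426.1), np.float64(-6.5), 203, np.float64(2.901592653589793)) -> [ 8. 89.  0.] 16.1
(np.float64(425.2), np.float64(0.8), 203, np.float64(2.861592653589793)) -> [ 8. 96.  0.] 18.4
(np.float64(424.7), np.float64(8.1), 203, np.float64(2.8215926535897933)) -> [  9. 103.   0.] 20.7
(np.float64(424.5), np.float64(15.3), 203, np.float64(2.7815926535897932)) -> [  8. 111.   0.] 22.9
(np.float64(424.5), np.float64(22.7), 203, np.float64(2.741592653589793)) -> [  8. 118.   0.] 25.2
(np.float64(424.9), np.float64(29.9), 203, np.float64(2.701592653589793)) -> [  7. 125.   0.] 27.5
(np.float64(425.5), np.float64(37.2), 203, np.float64(2.661592653589793)) -> [  7. 133.   0.] 29.8
(np.float64(426.4), np.float64(44.5), 203, np.float64(2.621592653589793)) -> [  5. 140.   0.] 32.1
```

arm_command([
  [0,-4,15,0,0],
  [0,-4,31,0,0],
  [0,-4,35,0,0],
  [0,-4,39,0,0],
  [0,-2,42,0,1],
  [0,-1,46,0,2],
  [0,0,50,0,3],
  [0,1,53,0,5],
  [0,2,57,0,6],
  [0,3,60,0,7],
])

```text
clock: 5.32
eef_pos: [431.7, -34.9, 202.4]
eef_rot: [3.142, -0.0, 3.059]
wrist_force: [-0.3, -0.3, 0.2]
finger_gap: 0.5
finger_force: 0.9
```

```bash
python3 -c "
from h import *
S=shots(); d=S['top']
for t in ('handle','camera','lens'):
  print(t,[(np.round(r['rect'],1).tolist(),round(r['p'],2)) for r in find_in(d,t)[:2]])
arc(np.linspace(-.12,-.92,21))"
```

```text
handle [([275.0, 222.4, 10.2, 83.6], 0.48)]
camera [([250.2, 158.1, 50.9, 57.9], 0.76)]
lens [([247.4, 158.4, 51.2, 58.8], 0.69)]
at [431.9 -35.  202.5] yaw 3.06 F [0.  0.6 0.3] t 5.58
(np.float64(430.3), np.float64(-28.0), 203, np.float64(3.021592653589793)) -> [ 2.  7. -1.] 2.2
(np.float64(428.6), np.float64(-20.9), 203, np.float64(2.981592653589793)) -> [ 4. 14. -1.] 4.5
(np.float64(427.2), np.float64(-13.7), 203, np.float64(2.941592653589793)) -> [ 6. 21. -1.] 6.8
(np.float64(426.1), np.float64(-6.5), 203, np.float64(2.901592653589793)) -> [ 8. 28. -1.] 9.1
(np.float64(425.2), np.float64(0.8), 203, np.float64(2.861592653589793)) -> [10. 35. -1.] 11.4
(np.float64(424.7), np.float64(8.1), 203, np.float64(2.8215926535897933)) -> [11. 42. -1.] 13.7
(np.float64(424.5), np.float64(15.3), 203, np.float64(2.7815926535897932)) -> [11. 50. -1.] 16.0
(np.float64(424.5), np.float64(22.7), 203, np.float64(2.741592653589793)) -> [12. 57. -1.] 18.3
(np.float64(424.9), np.float64(29.9), 203, np.float64(2.701592653589793)) -> [12. 64. -1.] 20.5
(np.float64(425.5), np.float64(37.2), 203, np.float6
[... 430 characters left out ...]

(np.float64(433.0), np.float64(72.9), 203, np.float64(2.461592653589793)) -> [  8. 108.  -1.] 34.3
(np.float64(435.3), np.float64(79.8), 203, np.float64(2.4215926535897934)) -> [  6. 115.  -1.] 36.6
(np.float64(438.0), np.float64(86.6), 203, np.float64(2.3815926535897933)) -> [  4. 122.  -1.] 38.9
(np.float64(440.9), np.float64(93.3), 203, np.float64(2.3415926535897933)) -> [  1. 129.  -1.] 41.2
(np.float64(444.0), np.float64(99.9), 203, np.float64(2.3015926535897933)) -> [ -1. 135.  -1.] 43.5
(np.float64(447.4), np.float64(106.4), 203, np.float64(2.2615926535897932)) -> [ -4. 142.  -1.] 45.8
(np.float64(451.1), np.float64(112.7), 203, np.float64(2.221592653589793)) -> [ -7. 149.  -1.] 48.0
```

arm_command([
  [0,2,7,0,2],
  [0,4,14,0,4],
  [0,6,21,0,7],
  [0,8,28,0,9],
  [0,10,35,0,11],
  [0,11,42,0,14],
  [0,11,50,0,16],
  [0,12,57,0,18],
  [0,12,64,0,20],
  [0,12,71,0,23],
  [0,12,79,0,25],
  [0,11,86,0,27],
  [0,10,93,0,30],
  [0,9,100,0,32],
  [0,8,104,0,33],
  [0,8,108,0,34],
])

```text
clock: 7.58
eef_pos: [432.7, 73.3, 202.4]
eef_rot: [-3.142, 0.0, 2.466]
wrist_force: [0.1, -1.9, 0.3]
finger_gap: 0.5
finger_force: 0.7
```

```bash
python3 d.py d2
```

```text
at [432.7  73.4 202.5] yaw 2.466 F [-0.6  0.1 -0.5] t 7.67
(437, -60, 202, 3.18) -> [ -87. -101.    0.] -40.9
```

View pics/d2.png

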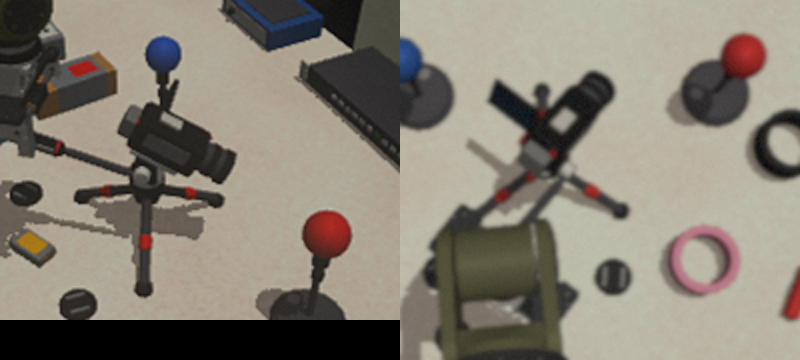

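```bash
python3 -c "
from h import *
arc(np.linspace(-.70,-1.1,11))"
```

```text
at [432.7  73.4 202.5] yaw 2.466 F [-0.6  0.1 -0.5] t 7.67
(np.float64(434.1), np.float64(76.4), 203, np.float64(2.441592653589793)) -> [ 1.  3. -1.] 1.4
(np.float64(436.6), np.float64(83.2), 203, np.float64(2.401592653589793)) -> [ 3. 10. -1.] 3.7
(np.float64(439.4), np.float64(90.0), 203, np.float64(2.361592653589793)) -> [ 5. 17. -1.] 6.0
(np.float64(442.4), np.float64(96.6), 203, np.float64(2.321592653589793)) -> [ 7. 24. -1.] 8.3
(np.float64(445.7), np.float64(103.1), 203, np.float64(2.2815926535897932)) -> [ 8. 31. -1.] 10.6
(np.float64(449.2), np.float64(109.5), 203, np.float64(2.241592653589793)) -> [10. 38. -1.] 12.9
(np.float64(453.0), np.float64(115.8), 203, np.float64(2.201592653589793)) -> [11. 46. -1.] 15.2
(np.float64(457.1), np.float64(121.8), 203, np.float64(2.161592653589793)) -> [11. 53. -1.] 17.5
(np.float64(461.4), np.float64(127.8), 203, np.float64(2.121592653589793)) -> [12. 60. -1.] 19.8
(np.float64(465.9), np.float64(133.5), 203, np.float64(2.081592653589793)) -> [12. 68. -1.] 22.0
(np.float64(470.6), np.float64(139.0), 203, np.float64(2.041592653589793)) -> [11. 75. -1.] 24.3
```

arm_command([
  [0,1,4,0,1],
  [0,3,10,0,4],
  [0,5,17,0,6],
  [0,7,24,0,8],
  [0,8,31,0,11],
  [0,10,38,0,13],
  [0,11,46,0,15],
  [0,11,53,0,17],
  [0,12,60,0,20],
  [0,12,68,0,22],
  [0,11,71,0,23],
  [0,11,74,0,24],
  [0,12,60,0,24],
  [0,25,25,0,24],
  [0,40,-30,0,24],
  [0,50,-80,-20,24],
  [0,60,-140,-60,24],
  [0,60,-170,-80,24],
  [0,60,-170,-80,24],
])

```text
clock: 10.05
eef_pos: [278.8, -23.4, 283.9]
eef_rot: [3.138, 0.004, 2.044]
wrist_force: [-0.4, 0.3, -1.4]
finger_gap: 0.5
finger_force: 0.0
```

```bash
python3 d.py d3; python3 -c "
from h import *
S=shots()
for n,d in S.items():
  for t in ('handle','lens','red_mic_head'):
    print(n,t,[(np.round(r['rect'],1).tolist(),round(r['p'],2)) for r in find_in(d,t)[:2]])
"
```

```text
at [279.4 -22.1 282.1] yaw 2.046 F [-0.5  0.9 -0.2] t 10.15
(437, -60, 202, 3.18) -> [-106.  123.   80.] -65.0
side handle [([223.9, 172.6, 53.4, 35.7], 0.56)]
side lens [([277.4, 182.9, 54.3, 54.4], 0.71)]
side red_mic_head [([347.9, 251.6, 40.9, 72.8], 0.78), ([250.7, 181.8, 104.8, 56.4], 0.48)]
top handle [([254.5, 245.3, 21.6, 22.3], 0.52)]
top lens [([277.1, 158.2, 61.0, 50.5], 0.92), ([136.1, 178.9, 33.5, 60.8], 0.51)]
top red_mic_head [([353.2, 141.1, 41.2, 40.0], 0.88)]
```

View pics/d3.png

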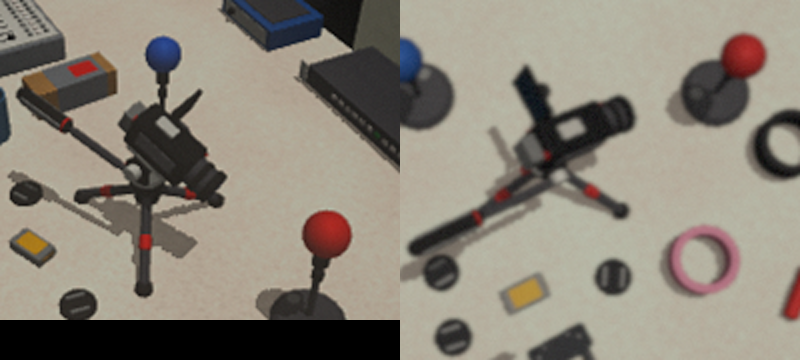

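```bash
cat > e.py <<'E'
from h import *
np.set_printoptions(precision=2,suppress=True)
S=shots(); s,t=S["side"],S["top"]
O=lambda d,x,y:(np.array([x,y])/(4 if d is s else 3.7)+((190,120) if d is s else (200,110))-.5)
Q=lambda d,x,y:np.array([x,y])/2+((190,110) if d is s else (190,100))-.5
L=[110,0,58]
obs=[(0,s,'c',O(s,168,338)),(0,t,'c',O(t,301,405)),(0,s,'e',O(s,45,347)),(0,t,'e',O(t,310,535)),(0,s,'l',O(s,437,225)),(0,t,'l',O(t,222,80)),
(1,s,'c',Q(s,66,124)),(1,t,'c',Q(t,77,217)),(1,s,'e',Q(s,23,94)),(1,t,'e',Q(t,16,248)),(1,s,'l',Q(s,212,183)),(1,t,'l',Q(t,229,113))]
feet=[(t,120,O(t,100,366)),(t,-120,O(t,371,351)),(s,-120,O(s,288,537)),(s,0,O(s,433,360)),(s,120,O(s,163,351)),
(s,-120,Q(s,144,288)),(s,120,Q(s,82,196)),(s,0,Q(s,217,201)),(t,-120,Q(t,222,211)),(t,0,Q(t,142,91))]
def res(q):
    x,y,a0,h0,t0,h1,t1,cc,ee=q; r=[]
    P={'c':HM+cc*HD,'e':HM-ee*HD,'l':L}
    for i,d,k,uv in obs: r.append(proj(d,cam2w([x,y,(h0,h1)[i],(t0,t1)[i]],P[k]))[0]-uv)
    for d,a,uv in feet:
        a=a0+np.radians(a); r.append(proj(d,[x+130*np.cos(a),y+130*np.sin(a),9])[0]-uv)
    return np.hstack(r)
f=least_squares(res,[607,17,0,.04,-.4,-1.1,-.4,57,57],loss="soft_l1"); q=f.x; print(q); print(res(q).reshape(-1,2))
B=tri([s,t],[(353.3,226.6),(361.3,127.9)]); B[2]=189
d=B[:2]-q[:2]; r=np.hypot(*d); print("target h",np.arctan2(d[1],d[0]),"r",r)
z=B[2]-152; tt=np.arctan2(z,r)-np.arcsin(58/np.hypot(r,z)); print("target tilt",tt)
np.save("q.npy",q)
E
python3 e.py
```

```text
[606.08  16.98   0.02   0.04  -0.45  -1.11  -0.44  45.88  47.57]
[[-0.67 -0.72]
 [-0.13  0.27]
 [-0.39  1.66]
 [ 0.31 -0.96]
 [-1.26  0.77]
 [ 0.7   2.44]
 [ 0.43  1.29]
 [ 0.12  0.26]
 [ 0.16  0.23]
 [-0.76 -0.32]
 [ 1.72  4.11]
 [-2.4  -0.15]
 [ 1.29 -1.23]
 [-0.61 -0.23]
 [ 0.02 -1.24]
 [-1.1   0.3 ]
 [ 1.29  0.62]
 [ 0.02 -0.99]
 [ 1.04  0.37]
 [-1.35 -0.2 ]
 [-1.34 -0.87]
 [ 0.33  0.93]]
target h -1.1479057119608225 r 304.3159393525268
target tilt -0.06935511856231856
```

```bash
cat > p.py <<'E'
from h import *
q=np.load("q.npy"); h=q[5]; W=[]
print(cam2w([q[0],q[1],h,q[6]],HM))
for t,l in [(-.44,60),(-.44,6),(-.44,0),(-.35,0),(-.25,0),(-.15,0),(-.085,0)]:
    m=cam2w([q[0],q[1],h,t],HM)[0]; sl=.2+t
    W.append((m[0],m[1],m[2]+12/np.cos(sl)+8*abs(np.tan(sl))+19+l,h+np.pi))
rel(*[tuple(np.round(w,2)) for w in W])
E
python3 p.py
```

```text
[[493.28536418 153.29440178 194.39288309]]
at [279.6 -21.9 282.3] yaw 2.048 F [-0.  -0.5  0.3] t 10.65
(np.float64(493.29), np.float64(153.28), np.float64(287.76), np.float64(2.03)) -> [ 57. 270.  -5.] 1.0
(np.float64(493.29), np.float64(153.28), np.float64(233.76), np.float64(2.03)) -> [ 57. 270.  49.] 1.0
(np.float64(493.29), np.float64(153.28), np.float64(227.76), np.float64(2.03)) -> [ 57. 270.  55.] 1.0
(np.float64(491.9), np.float64(156.07), np.float64(211.13), np.float64(2.03)) -> [ 61. 270.  71.] 1.0
(np.float64(491.1), np.float64(157.68), np.float64(192.55), np.float64(2.03)) -> [ 62. 270.  90.] 1.0
(np.float64(491.08), np.float64(157.7), np.float64(174.81), np.float64(2.03)) -> [ 62. 270. 107.] 1.0
(np.float64(491.5), np.float64(156.87), np.float64(163.9), np.float64(2.03)) -> [ 61. 270. 118.] 1.0
```

arm_command([
  [0,58,40,-5,1],
  [0,58,90,-5,1],
  [0,58,140,-5,1],
  [0,58,190,-5,1],
  [0,57,235,-5,1],
  [0,57,260,-5,1],
  [0,57,270,-5,1],
  [0,57,270,-5,1],
  [0,57,270,20,1],
  [0,57,270,40,1],
  [0,57,270,46,1],
  [0,57,270,46,1],
  [0,57,270,46,1],
])

```text
clock: 12.28
eef_pos: [493.4, 152.5, 237.4]
eef_rot: [3.14, 0.0, 2.03]
wrist_force: [0.6, -0.2, -0.4]
finger_gap: 0.9
finger_force: 0.0
```

```bash
python3 p.py; python3 d.py d4
```

```text
[[493.28536418 153.29440178 194.39288309]]
at [493.4 152.5 237.4] yaw 2.03 F [ 0.6 -0.2 -0.4] t 12.28
(np.float64(493.29), np.float64(153.28), np.float64(287.76), np.float64(2.03)) -> [  1.   0. -50.] 0.0
(np.float64(493.29), np.float64(153.28), np.float64(233.76), np.float64(2.03)) -> [1. 0. 4.] 0.0
(np.float64(493.29), np.float64(153.28), np.float64(227.76), np.float64(2.03)) -> [ 1.  0. 10.] 0.0
(np.float64(491.9), np.float64(156.07), np.float64(211.13), np.float64(2.03)) -> [ 4.  0. 26.] 0.0
(np.float64(491.1), np.float64(157.68), np.float64(192.55), np.float64(2.03)) -> [ 6.  0. 45.] 0.0
(np.float64(491.08), np.float64(157.7), np.float64(174.81), np.float64(2.03)) -> [ 6.  0. 63.] 0.0
(np.float64(491.5), np.float64(156.87), np.float64(163.9), np.float64(2.03)) -> [ 5.  0. 74.] 0.0
at [493.4 152.6 237.2] yaw 2.03 F [-1.1  0.5  0.2] t 12.38
(437, -60, 202, 3.18) -> [-166. -145.   35.] -65.9
```

View pics/d4.png

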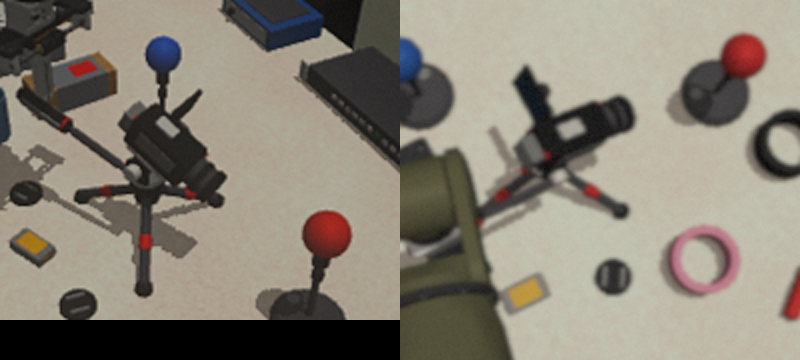

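The fingertip hangs just above mid-handle (side crop 45,100), so I press down, following the arc.

arm_command([
  [0,1,0,4,0],
  [0,1,0,8,0],
  [0,2,0,12,0],
  [0,2,0,16,0],
  [0,3,0,20,0],
  [0,4,0,24,0],
  [0,4,0,28,0],
  [0,5,0,32,0],
])

```text
clock: 13.38
eef_pos: [491.1, 157.0, 204.2]
eef_rot: [3.142, 0.0, 2.03]
wrist_force: [0.4, 1.0, 2.5]
finger_gap: 0.3
finger_force: 1.0
```

```bash
python3 p.py|tail -4; python3 -c "
from h import *
S=shots()
for n,d in S.items():
  for t in ('handle','lens'):
    print(n,t,[(np.round(r['rect'],1).tolist(),round(r['p'],2)) for r in find_in(d,t)[:2]])
"
```

```text
(np.float64(491.9), np.float64(156.07), np.float64(211.13), np.float64(2.03)) -> [-1.  0. -7.] 0.0
(np.float64(491.1), np.float64(157.68), np.float64(192.55), np.float64(2.03)) -> [ 1.  0. 12.] 0.0
(np.float64(491.08), np.float64(157.7), np.float64(174.81), np.float64(2.03)) -> [ 1.  0. 29.] 0.0
(np.float64(491.5), np.float64(156.87), np.float64(163.9), np.float64(2.03)) -> [-0.  0. 40.] 0.0
side handle [([225.1, 178.3, 52.3, 31.7], 0.95), ([272.6, 145.1, 19.9, 33.4], 0.74)]
side lens [([276.1, 180.8, 56.0, 52.7], 0.83), ([272.7, 345.8, 51.0, 6.2], 0.74)]
top handle [([248.5, 203.4, 40.7, 25.1], 0.58)]
top lens [([274.9, 160.3, 65.8, 50.3], 0.95)]
```

arm_command([
  [0,0,0,4,0],
  [0,1,0,8,0],
  [0,1,0,12,0],
  [0,1,0,16,0],
  [0,1,0,20,0],
  [0,1,0,24,0],
  [0,1,0,28,0],
  [0,1,0,32,0],
  [0,0,0,35,0],
  [0,0,0,38,0],
  [0,0,0,38,0],
  [0,0,0,38,0],
])

```text
clock: 15.18
eef_pos: [491.0, 156.9, 166.4]
eef_rot: [-3.141, 0.0, 2.03]
wrist_force: [0.4, 0.2, -0.4]
finger_gap: 0.3
finger_force: 0.0
```

arm_command([
  [0,0,0,-10,0],
  [0,0,0,-50,0],
  [0,0,0,-100,0],
  [0,0,-60,-120,0],
  [0,0,-120,-120,0],
  [0,0,-180,-120,0],
  [0,0,-240,-120,0],
  [0,0,-270,-120,0],
  [0,0,-270,-120,0],
  [0,0,-270,-120,0],
])

```text
clock: 16.42
eef_pos: [249.6, 37.4, 286.9]
eef_rot: [3.141, 0.0, 2.03]
wrist_force: [-0.1, 0.3, -0.2]
finger_gap: 0.4
finger_force: 0.0
```

```bash
python3 d.py d5
```

```text
at [249.6  37.6 286.5] yaw 2.031 F [-0.4  1.1 -0.3] t 16.52
(437, -60, 202, 3.18) -> [-171.  125.   85.] -65.9
```

View pics/d5.png

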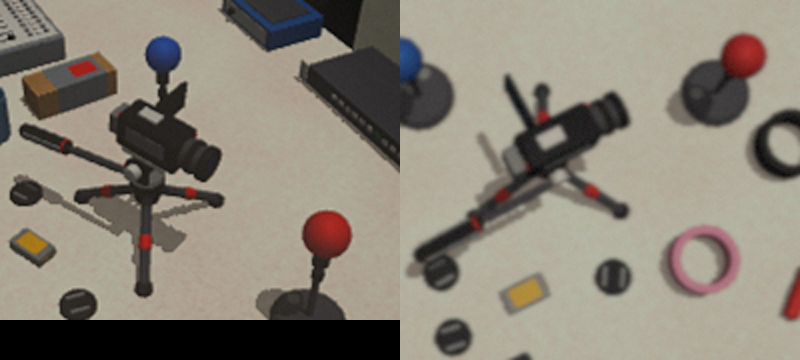

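```bash
cat > g.py <<'E'
from h import *
np.set_printoptions(precision=3,suppress=True)
q=np.load("q.npy"); S=shots(); s,t=S["side"],S["top"]
Q=lambda d,x,y:np.array([x,y])/2+((190,110) if d is s else (190,100))-.5
c,e,l=HM+q[7]*HD,HM-q[8]*HD,np.array([110,0,58.])
obs=[(s,c,Q(s,67,145)),(t,c,Q(t,74,223)),(s,e,Q(s,25,131)),(t,e,Q(t,20,255)),(s,l,Q(s,208,162)),(t,l,Q(t,225,109))]
res=lambda a:np.hstack([proj(d,cam2w([q[0],q[1],*a],p))[0]-uv for d,p,uv in obs])
f=least_squares(res,[-1.11,-.1],loss="soft_l1").x; print("heading,tilt",f); print(res(f).reshape(-1,2))
f2=least_squares(lambda a:res(a)[:8],[-1.11,-.1]).x; print("handle only",f2)
# the same question asked straight: dark silhouette overlay of the model axes
v=lambda d,p:proj(d,cam2w([q[0],q[1],*f],p))
B=np.array([731,-260.5,189.]); h,tt=f; dx,dy=B[:2]-q[:2]; x=dx*np.cos(h)+dy*np.sin(h); y=-dx*np.sin(h)+dy*np.cos(h)
print("y,z of ball in lens",y,-x*np.sin(tt)+(B[2]-152)*np.cos(tt)-58)
E
python3 g.py
```

```text
heading,tilt [-1.11  -0.093]
[[ 0.21   1.467]
 [ 1.839 -0.33 ]
 [ 0.562 -0.024]
 [-0.213 -0.743]
 [ 1.808  2.643]
 [-1.771 -0.409]]
handle only [-1.106 -0.109]
y,z of ball in lens -11.411137806520543 6.937385523766281
```

```bash
python3 -c "
from h import *
import h as H; H.PV=np.array([606.1,17.])
arc([-1.11],(-176,-105),287)
arc([-1.11],(-176,-105),137)
arc([-1.11],(-176,-72),137)
arc([-1.10,-1.12,-1.14],(-176,-66.5),137)
arc([-1.14],(-176,-105),137)
arc([-1.14],(-176,-105),230)
arc([-1.14],(-176,-40),230)
arc([-1.14],(-176,-40),168)
arc([-1.14],(-176,-40),161.5)
"
```

```text
at [249.4  37.5 286.3] yaw 2.031 F [ 0.2 -0.4 -0.6] t 16.62
(np.float64(433.8), np.float64(128.0), 287, 2.031592653589793) -> [ -1. 205.  -1.] -0.0
at [249.4  37.5 286.3] yaw 2.031 F [ 0.2 -0.4 -0.6] t 16.62
(np.float64(433.8), np.float64(128.0), 137, 2.031592653589793) -> [ -1. 205. 149.] -0.0
at [249.4  37.5 286.3] yaw 2.031 F [ 0.2 -0.4 -0.6] t 16.62
(np.float64(463.3), np.float64(142.6), 137, 2.031592653589793) -> [ -1. 238. 149.] -0.0
at [249.4  37.5 286.3] yaw 2.031 F [ 0.2 -0.4 -0.6] t 16.62
(np.float64(467.0), np.float64(143.7), 137, 2.041592653589793) -> [ -1. 242. 149.] -0.6
(np.float64(469.6), np.float64(146.4), 137, 2.021592653589793) -> [ -0. 246. 149.] 0.5
(np.float64(472.2), np.float64(149.1), 137, 2.0015926535897934) -> [  1. 249. 149.] 1.7
at [249.4  37.5 286.3] yaw 2.031 F [ 0.2 -0.4 -0.6] t 16.62
(np.float64(437.2), np.float64(133.1), 137, 2.0015926535897934) -> [  2. 211. 149.] 1.7
at [249.4  37.5 286.3] yaw 2.031 F [ 0.2 -0.4 -0.6] t 16.62
(np.float64(437.2), np.float64(133.1), 230, 2.0015926535897934) -> [  2. 211.  56.] 1.7
at [249.4  37.5 286.3] yaw 2.031 F [ 0.2 -0.4 -0.6] t 16.62
(np.float64(496.3), np.float64(160.2), 230, 2.0015926535897934) -> [  0. 276.  56.] 1.7
at [249.4  37.5 286.3] yaw 2.031 F [ 0.2 -0.4 -0.6] t 16.62
(np.float64(496.3), np.float64(160.2), 168, 2.0015926535897934) -> [  0. 276. 118.] 1.7
at [249.4  37.5 286.3] yaw 2.031 F [ 0.2 -0.4 -0.6] t 16.62
(np.float64(496.3), np.float64(160.2), 161.5, 2.0015926535897934) -> [  0. 276. 125.] 1.7
```

arm_command([
  [0,0,60,0,0],
  [0,0,120,0,0],
  [0,0,180,0,0],
  [0,0,203,0,0],
  [0,0,203,50,0],
  [0,0,203,100,0],
  [0,0,203,140,0],
  [0,0,203,149,0],
  [0,-1,215,149,0],
  [0,-1,228,149,0],
  [0,-1,236,149,0],
  [0,-1,239,149,0],
  [0,-1,242,149,0],
  [0,0,245,149,1],
  [0,0,247,149,1],
  [0,1,249,149,2],
  [0,1,249,149,2],
])

```text
clock: 18.75
eef_pos: [471.9, 148.7, 137.5]
eef_rot: [3.141, 0.0, 1.995]
wrist_force: [0.2, -0.0, 0.2]
finger_gap: 0.7
finger_force: 0.3
```

```bash
python3 -c "
from h import *
rel((437,133,137,2.0),(437,133,230,2.),(496.3,160.2,230,2.),(496.3,160.2,168,2.),(496.3,160.2,161.5,2.),(496.3,160.2,285,2.),(260,45,285,2.))"
```

```text
at [471.9 148.7 137.5] yaw 1.995 F [ 0.2 -0.   0.2] t 18.75
(437, 133, 137, 2.0) -> [  0. -38.   0.] -0.3
(437, 133, 230, 2.0) -> [  0. -38. -93.] -0.3
(496.3, 160.2, 230, 2.0) -> [  0.  27. -93.] -0.3
(496.3, 160.2, 168, 2.0) -> [  0.  27. -31.] -0.3
(496.3, 160.2, 161.5, 2.0) -> [  0.  27. -24.] -0.3
(496.3, 160.2, 285, 2.0) -> [   0.   27. -148.] -0.3
(260, 45, 285, 2.0) -> [  -7. -236. -148.] -0.3
```

arm_command([
  [0,0,-15,0,0],
  [0,0,-38,0,0],
  [0,0,-38,-50,0],
  [0,0,-38,-93,0],
  [0,0,0,-93,0],
  [0,0,27,-93,0],
  [0,0,27,-93,0],
  [0,0,27,-60,0],
  [0,0,27,-40,0],
  [0,0,27,-34,0],
  [0,0,27,-30,0],
  [0,0,27,-28,0],
  [0,0,27,-26,0],
  [0,0,27,-24,0],
  [0,0,27,-24,0],
  [0,0,27,-24,0],
])

```text
clock: 20.75
eef_pos: [496.5, 159.8, 161.6]
eef_rot: [3.141, 0.0, 1.995]
wrist_force: [0.4, -0.3, 1.4]
finger_gap: 0.5
finger_force: 0.6
```

arm_command([
  [0,0,0,-10,0],
  [0,0,0,-50,0],
  [0,0,0,-100,0],
  [0,0,-60,-124,0],
  [0,0,-120,-124,0],
  [0,0,-180,-124,0],
  [0,0,-240,-124,0],
  [0,0,-260,-124,0],
  [0,0,-260,-124,0],
  [0,0,-260,-124,0],
])

```text
clock: 22.0
eef_pos: [260.0, 52.9, 285.7]
eef_rot: [3.141, 0.0, 1.995]
wrist_force: [0.3, -0.1, 0.5]
finger_gap: 0.6
finger_force: 0.0
```

```bash
python3 d.py d6
```

```text
at [260.   52.9 285.4] yaw 1.996 F [ 0.5 -0.  -0.2] t 22.1
(437, -60, 202, 3.18) -> [-176.  115.   83.] -67.9
```

View pics/d6.png

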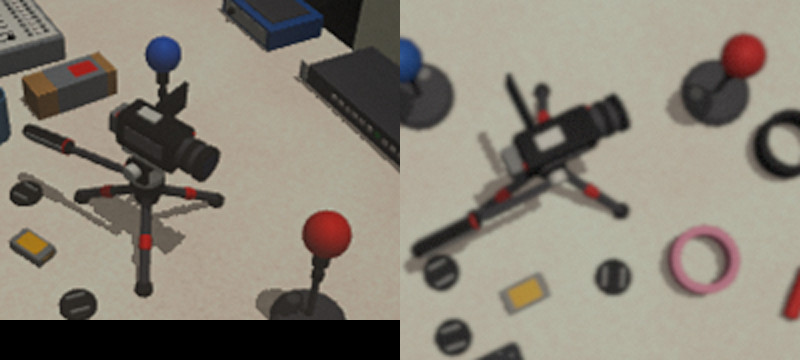

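```bash
sed -i 's/Q(s,67,145)/Q(s,69,145.5)/;s/Q(t,74,223)/Q(t,74.5,221)/;s/Q(s,25,131)/Q(s,27.5,131.5)/;s/Q(t,20,255)/Q(t,18.5,250)/;s/Q(s,208,162)/Q(s,207,163)/;s/Q(t,225,109)/Q(t,226,111)/' g.py; python3 g.py
```

```text
heading,tilt [-1.142 -0.066]
[[-0.042  1.282]
 [ 0.767 -0.358]
 [ 0.871 -0.006]
 [-0.396 -0.23 ]
 [ 1.266  1.825]
 [-1.962 -0.329]]
handle only [-1.136 -0.081]
y,z of ball in lens -1.703578197732753 -1.008548255845426
```

```bash
python3 -c "
from h import *
print(job.sign_off())"
```

```text
the job is handed in; nothing more can be done
None
```

I handed the job in with the camera pointing at the red foam ball: by my final image fit, the line of sight passes about 2 mm from its centre sideways and 1 mm up and down (limit 18 mm each). The last pictures show nothing visibly moved and the hand clear, but the hand-in returned no verdict.

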